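# Set the stamping jig and hold the stamp ready over the card

### The arm

A 7-joint arm with a two-finger parallel gripper is mounted at the origin on the work surface. World frame = base frame: x ahead of the robot, y to its left, z up, the work surface at z = 0. Lengths are in m, angles in rad, forces in N, time in s.
With the tool pointing down it reaches from about 0.425 to 0.95 m from the base axis. Payload 16.7 kg.
Tool frame: the origin (TCP) lies on the centre line of the jaws, within the pads' length; the fingertips stand 8 mm ahead of it and the grasp point (between the pads) lies 11 mm behind it; z points along the fingers, y is the direction in which the jaws open and shut (so a half turn about z gives the same grasp; the last joint's range is limited). The gripper opens to 94 mm and grips with 3 to 60 N. Pads are 16 mm wide; open, the fingers measure 119 mm over their backs; the gripper's body (75 mm by 177 mm) begins 78 mm behind the grasp point.
Start: joints at [-1.333, 0.426, 0.074, 1.606, -0.034, 1.111, -0.067], TCP at [0.255, 0.625, 0.213] pointing down, gripper open.
Joint ranges: [-2.85, 2.85], [-0.5, 2.14], [-1.23, 1.37], [0.21, 2.46], [-1.02, 4.16], [0.16, 2.05], [-2.73, 2.73]. Speed limits (rad/s): [1.89, 1.89, 2.39, 2.39, 3.01, 3.01, 3.01].

### API

Orientations are given as a 3x3 rotation matrix whose columns are the frame's x, y, z axes.
In Python, from rig import monitor, cams, order gives the robot as it stands.
- The arm moves only by the tool move_arm, never from a script. Its argument "moves" is a list of rows, each a list of 3 entries, a list of its own where there are three numbers: the gripper's target within -1 to 1 (shut at 1, half-way at 0, fully open at -1), then the shift along the tool's x, y, z in mm, then the turn about the tool's z in rad. A call has 1 to 10 rows; each row shifts and turns the commanded pose from where the row before left it, along the tool's axes as they then stand; what a row does not reach is not made up. A row lasts 1/8 s, in which the tool goes at most 62.5 mm and 10.7 degrees, less where a joint would pass 70% of its speed; a pose out of reach is approached as far as the arm can. A call with a gripper value outside its range is refused whole. The fingers move at their own pace and stop on an object; the grip force is fixed at half the most. Time passes only in rows, so rows that do not move let the fingers close. It gives the time, the measured TCP pose, the force and the opening at its end, in the units of the state.
- monitor.sense(): the state, without advancing time (a new reading comes with each control period).
- cams.get_image(name): name is "scene" or "top" or "wrist"; returns a dict with "img" (384x512x3 uint8, blue, green, red), "intrinsics" (3x3 intrinsics, pixels), "k1" (the pictures are not rectified: a ray, as slopes to the right and down, at radius r is drawn at 1 + k1 r^2 times it, then the intrinsics apply), "R" (3x3) and "t" (3): a world point X has camera coordinates R X + t; the wrist camera has in their place "T_tool_cam" (4x4, takes a point from camera to tool coordinates, whose origin is the TCP and whose axes are the flange's). Camera axes: x right, y down, z forward; pixel columns grow to the right and rows downward; lengths in m; the calibration is good to about 2 mm. A picture is of the moment at which its call begins: read the wrist's pose just before it. There is no depth.
- order.finish_job(): hands the job in, once; it reports no verdict.
The state is a dict: "t": time; "joints": joint angles; "dq": joint speeds; "effort": joint torques, N m; "ee_pos": TCP position; "eef_rot": TCP orientation; "ft_force": force on the tool from outside, world axes, zero at the start; "wrist_torque": the same for the moment, N m; "gripper_width": opening from 0.0 (shut) to 1.0 (fully open).
Only numpy, scipy, OpenCV 4.12 (cv2) and the standard library are available. Lean on these libraries where they do the work, as an engineer would, in place of code of your own. Each camera call takes 0.05 s, during which the arm holds its last target. There are 200 camera calls.

### The job

Get the stamping jig ready: move the aluminium stop plate from its storage block into the slot beside the card, pushed fully home, and let go of it. Then take the rectangular stamp, lift it over the red glue caddy and stop with it about one centimetre above the card, level, centred on the printed frame and squared up with it, never touching the card or the jig. Finish still holding the stamp there, ready to be checked before it is pressed; never bump the caddy, do not let the stamp touch the stop plate, and leave the round stamp, the ink pad and the punch where they are.

Things in the scene. Friction and masses are not known exactly. Their poses are not given: they have to be found in the camera images.
- jig: stamping jig, fixed to the table: plywood board 150 x 100 x 12 mm with a white card (110 x 80 mm, top 14 mm above the table) and, along the card's +y side, a raised wooden block (90 mm along x, 26 mm along y, 24 mm high) with a slot. Origin on the table right under the card's centre; x along the frame's long side and the slot, y from the card to the slot block, z up
- card_centre (a point): centre of the printed frame, on the card's top face (14 mm above the table). The frame is a thin black rectangle, 64 mm along the jig's x by 44 mm along its y inside; axes as the jig's
- slot_mouth (a point): centre of the slot's mouth on the block's top face, 24 mm above the table, 58 mm in the jig's +y from the card's centre. The slot is 66 mm along the jig's x and 18 mm deep to its flat bottom; 7 mm wide along y, its upper 6 mm flaring out to 15 mm at the mouth; axes as the jig's
- stop_plate: loose stop plate, 60 g: aluminium blade 60 mm (x) x 4 mm (y), from z = 0 to 44 mm, with a wooden grip bar on top, 60 x 12 mm (x, y), z = 42 to 60 mm. Origin at the centre of the blade's lower edge; x along the blade, y through its thickness, z up. Either way round fits. Starts upright in the storage block
- stand: storage block for the stop plate, fixed, dark wood 90 x 26 x 24 mm (x, y, z) with a slot along x like the jig's (66 x 7 mm, 18 mm deep, flared mouth). Origin under its centre, on the table
- stamp: the rectangular stamp, loose, about 110 g, 85 mm tall: stamp block 52 x 32 mm (x, y), 26 mm high with a rubber face under it; a 26 x 14 mm neck; on top a wooden handle 44 x 20 mm (x, y) from z = 51 to 85 mm, flat-sided. Origin at the centre of the rubber face (its underside), z up
- round_stamp: bystander: round stamp 44 mm across, 85 mm tall, with a round knob, loose. It and the rectangular stamp swap places. Origin under its centre
- caddy: red glue caddy fixed to the table, 260 x 60 mm (x, y), walls 60 mm high; upright glue sticks in it reach 102 mm above the table. Stands between the stamps and the jig. Origin under its centre
- ink_pad: bystander: closed ink pad tin, 70 x 110 x 20 mm, loose. Origin under its centre
- punch: bystander: white craft punch, 70 x 50 x 56 mm, loose. Origin under its centre
Mind the look-alikes: they are no part of the job. There is more than one size of the stop_plate; the job needs the larger.

How it is judged:
By the outcome, as a careful person would: the job done as asked, in the order asked, and still so for the second after the job is handed in, while the arm keeps its last pose, push and grip.
It also fails if it takes over 67 s, if anything falls off the work surface, if the arm or the gripper's body presses on something with over 40 N, if the wrist force passes 120 N, or if a joint passes its speed limit or range.

## Working session

There is one attempt and no reset: what is moved stays moved. The work goes in short steps, Python scripts to look and compute and a tool call to move; the robot and the scene stay as the last step left them, time stands still between calls to the robot, and variables do not carry over. Pictures are saved under pics/ and viewed, about 8 in all and at most 12, crops included, and the job is handed in when it is done.

Besides the shell and the picture viewer there is one more tool, called after "Emit:" by a JSON object that holds its "method" and its "body", one argument or row to a line. move_arm: Moves the arm, as the interface text tells. Its arguments: {"type":"object","properties":{"moves":{"type":"array"}},"required":["moves"]}

```bash
mkdir -p pics; ls; cat > h.py <<'E'
import numpy as np, cv2
from rig import monitor, cams, order
def cap(name,fn):
    s=monitor.sense(); d=cams.get_image(name); cv2.imwrite('pics/'+fn+'.png',d['img'])
    if 'T_tool_cam' in d:
        T=np.eye(4);T[:3,:3]=s['eef_rot'];T[:3,3]=s['ee_pos'];T=T@np.array(d['T_tool_cam']);Ti=np.linalg.inv(T)
        R,t=Ti[:3,:3],Ti[:3,3]
    else: R,t=np.array(d['R']),np.array(d['t'])
    np.savez('pics/'+fn+'.npz',K=d['intrinsics'],k1=d['k1'],R=R,t=t); return d['img']
def cal(fn):
    c=np.load('pics/'+fn+'.npz'); return c['K'],float(c['k1']),c['R'],c['t']
def proj(fn,X):
    K,k1,R,t=cal(fn); return cv2.projectPoints(np.array(X,float).reshape(-1,1,3),cv2.Rodrigues(R)[0],t,K,np.array([k1,0,0,0.]))[0][:,0]
def unproj(fn,uv,z):
    K,k1,R,t=cal(fn); p=cv2.undistortPointsIter(np.array(uv,float).reshape(-1,1,2),K,np.array([k1,0,0,0.]),None,None,(3,100,1e-12))[:,0]
    d=np.c_[p,np.ones(len(p))]@R; C=-R.T@t; z=np.broadcast_to(z,len(p))
    return C+d*((z-C[2])/d[:,2])[:,None]
E
python3 - <<'E'
from h import *
a=cap('top','top0');b=cap('scene','scene0')
cv2.imwrite('pics/top0b.png',cv2.resize(a,(800,600),interpolation=cv2.INTER_CUBIC))
cv2.imwrite('pics/scene0b.png',cv2.resize(b,(800,600),interpolation=cv2.INTER_CUBIC))
s=monitor.sense();print(s['eef_rot'],s['ee_pos'],s['t'],s['gripper_width'])
for n in('top0','scene0'):
    K,k1,R,t=cal(n);print(K,k1,R,-R.T@t)
E
```

```text
pics
[[-9.26098913e-01  3.77280652e-01 -3.35081424e-04]
 [ 3.77280787e-01  9.26098279e-01 -1.08900170e-03]
 [-1.00540944e-04 -1.13494308e-03 -9.99999351e-01]] [0.25453704 0.62475822 0.21284729] 0.1 1.0004111672214477
[[488.92180375   0.         257.90240617]
 [  0.         488.92180375 186.71743073]
 [  0.           0.           1.        ]] -0.0030760787653372206 [[-3.23452105e-03 -9.99888874e-01  1.45525976e-02]
 [-9.84847315e-01  6.61836567e-04 -1.73422396e-01]
 [ 1.73393493e-01 -1.48930251e-02 -9.84740014e-01]] [0.44310764 0.05672052 1.05005941]
[[437.41654931   0.         259.29332257]
 [  0.         437.41654931 192.19299178]
 [  0.           0.           1.        ]] -0.16061220634696402 [[-0.52554737  0.85061893 -0.01572875]
 [ 0.72314499  0.4368968  -0.53496029]
 [-0.44817551 -0.29252114 -0.84473078]] [1.07526892 0.31968657 0.89601884]
```

View pics/top0b.png

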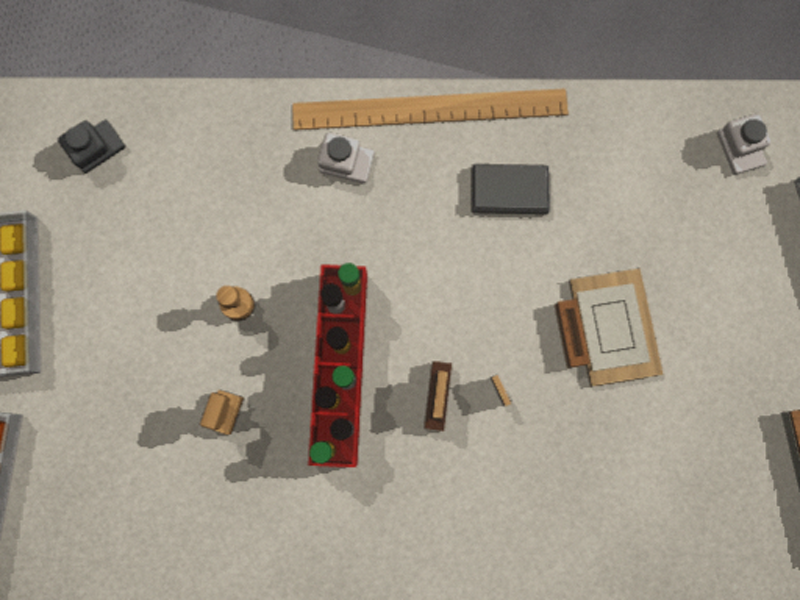

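View pics/scene0b.png

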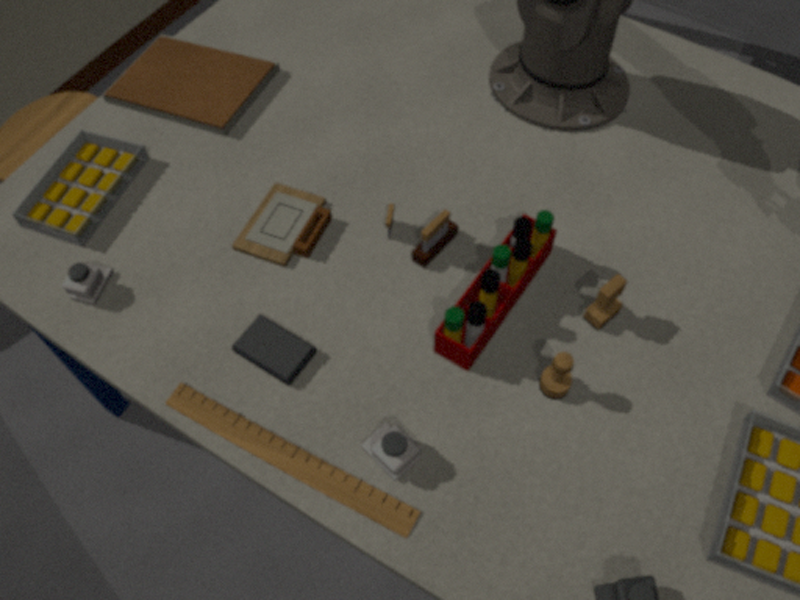

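The top view shows the jig at about (615,327), with its slot block on the left. The stand with the larger plate is at (438,396), and the small look-alike plate is at (500,390). The rectangular stamp is at (221,411), the round one at (235,302), and the caddy at (338,365). The scene view agrees.

```bash
python3 - <<'E'
from h import *
f=800/512
for n,uv,z in [('jig',(614,327),.014),('plate top',(440,394),.078),('small',(500,390),.05),('stamp top',(226,404),.085),('round',(230,297),.085),('caddyA',(344,266),.06),('caddyB',(333,466),.06),('punch',(343,155),.05)]:
    print(n,unproj('top0',[np.array(uv)/f],z)[0].round(3))
print(cams.get_image('wrist')['T_tool_cam'], cams.get_image('wrist')['intrinsics'])
a=cv2.imread('pics/top0.png')
def crop(cx,cy,w=33,h=33): 
    cx=int(cx/f);cy=int(cy/f); return cv2.resize(a[cy-h:cy+h,cx-w:cx+w],(400,400),interpolation=cv2.INTER_CUBIC)
E
```

```text
jig [ 0.576 -0.248  0.014]
plate top [ 0.483 -0.004  0.078]
small [ 0.489 -0.084  0.05 ]
stamp top [0.471 0.263 0.085]
round [0.606 0.263 0.085]
caddyA [0.652 0.12  0.06 ]
caddyB [0.394 0.131 0.06 ]
punch [0.81  0.123 0.05 ]
[[-4.63364581e-04 -9.61809589e-01 -2.73719015e-01  8.02281602e-02]
 [ 9.99999173e-01 -1.17210404e-04 -1.28098556e-03  2.69042004e-04]
 [ 1.19998148e-03 -2.73719382e-01  9.61808848e-01 -1.70391089e-01]
 [ 0.00000000e+00  0.00000000e+00  0.00000000e+00  1.00000000e+00]] [[317.77207081   0.         254.50093379]
 [  0.         317.77207081 188.4338247 ]
 [  0.           0.           1.        ]]
```

Emit:
{"method": "move_arm", "body": {
  "moves": [
    [-1,[0,0,0],-0.09],
    [-1,[0,0,0],-0.1],
    [-1,[-32,-40,0],0],
    [-1,[-32,-40,0],0],
    [-1,[-32,-40,0],0],
    [-1,[-32,-40,0],0],
    [-1,[-32,-40,0],0],
    [-1,[-32,-40,0],0],
    [-1,[-32,-40,0],0],
    [-1,[-32,-40,0],0]
  ]
}}

```text
t: 1.45
ee_pos: [0.4436, 0.2596, 0.2136]
eef_rot: [[-0.981, 0.196, 0.0], [0.196, 0.981, 0.0], [-0.0, 0.0, -1.0]]
ft_force: [-0.6, 0.7, 0.3]
gripper_width: 1.0
```

Emit:
{"method": "move_arm", "body": {
  "moves": [
    [-1,[0,0,0],0],
    [-1,[0,0,0],0]
  ]
}}

```text
t: 1.7
ee_pos: [0.4429, 0.2617, 0.2135]
eef_rot: [[-0.981, 0.196, -0.0], [0.196, 0.981, 0.0], [0.0, 0.0, -1.0]]
ft_force: [-0.6, 0.6, 0.0]
gripper_width: 0.995
```

```bash
python3 - <<'E'
from h import *
a=cap('wrist','w1')
cv2.imwrite('pics/w1b.png',cv2.resize(a,(800,600),interpolation=cv2.INTER_CUBIC))
E
```

```text
(no output)
```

View pics/w1b.png

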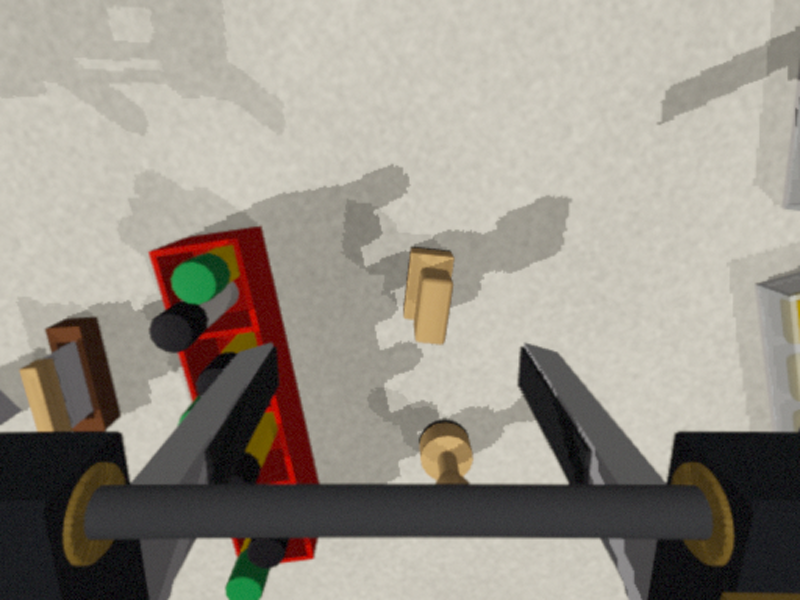

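The wrist view shows the rectangular stamp at about (433,305). Its handle top spans roughly (416–453, 268–343), and the round stamp is at (447,450). Next I'll look from between the stand and the jig.

Emit:
{"method": "move_arm", "body": {
  "moves": [
    [-1,[-25,-35,0],0],
    [-1,[-25,-35,0],0],
    [-1,[-25,-35,0],0],
    [-1,[-25,-35,0],0],
    [-1,[-25,-35,0],0],
    [-1,[-25,-35,0],0],
    [-1,[-25,-35,0],0],
    [-1,[-25,-35,0],0],
    [-1,[-25,-35,0],0],
    [-1,[-25,-35,0],0]
  ]
}}

```text
t: 3.0
ee_pos: [0.6208, -0.1302, 0.2132]
eef_rot: [[-0.981, 0.193, -0.0], [0.193, 0.981, 0.0], [0.0, 0.0, -1.0]]
ft_force: [0.6, 0.9, -0.6]
gripper_width: 1.001
```

Emit:
{"method": "move_arm", "body": {
  "moves": [
    [-1,[0,0,0],0],
    [-1,[0,0,0],0]
  ]
}}

```text
t: 3.25
ee_pos: [0.6199, -0.1292, 0.213]
eef_rot: [[-0.981, 0.194, -0.001], [0.194, 0.981, 0.0], [0.001, 0.0, -1.0]]
ft_force: [0.9, 0.9, 0.3]
gripper_width: 1.004
```

```bash
python3 - <<'E'
from h import *
a=cap('wrist','w2')
cv2.imwrite('pics/w2b.png',cv2.resize(a,(800,600),interpolation=cv2.INTER_CUBIC))
E
```

```text
(no output)
```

View pics/w2b.png

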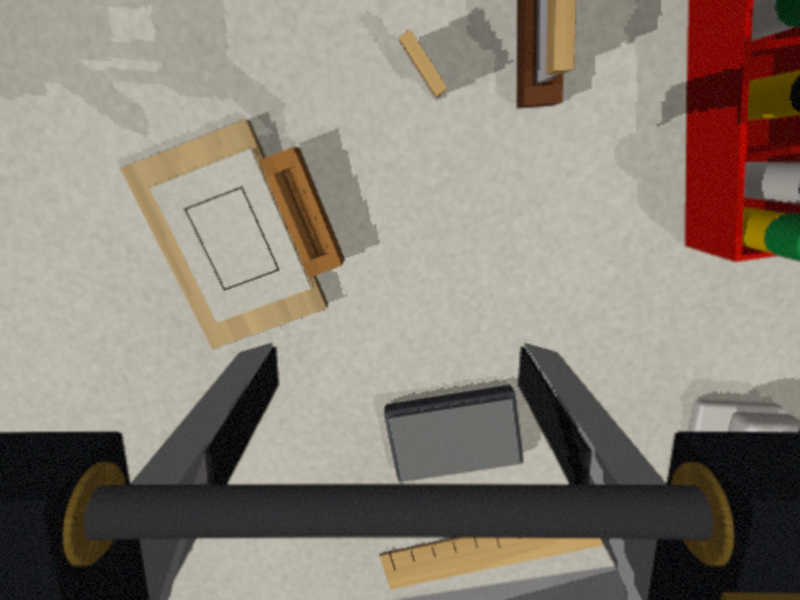

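```bash
cat >> h.py <<'E'
from scipy.optimize import least_squares
def fit(fn,P,UV,x0,sc=1.5625):
    """P: Nx3 object pts (m), UV: pixels in the view enlarged by sc. returns x,y,yaw"""
    P=np.array(P,float);UV=(np.array(UV,float)+.5)/sc-.5
    def w(q): c,s=np.cos(q[2]),np.sin(q[2]); return np.c_[q[0]+c*P[:,0]-s*P[:,1],q[1]+s*P[:,0]+c*P[:,1],P[:,2]]
    r=least_squares(lambda q:(proj(fn,w(q))-UV).ravel(),x0)
    return r.x,r.fun.reshape(-1,2).round(1)
E
python3 - <<'E'
from h import *
fr=[[-.0325,-.0225,.014],[-.0325,.0225,.014],[.0325,.0225,.014],[.0325,-.0225,.014]]
bl=[[-.045,.045,.024],[-.045,.071,.024],[.045,.071,.024],[.045,.045,.024]]
UVf=[(185,208),(242,187),(279,270),(224,290)]
UVb=[(262,159),(298,147),(343,263),(311,276)]
for P,U in((fr,UVf),(bl,UVb),(fr+bl,UVf+UVb)):
    q,r=fit('w2',P,U,[.576,-.248,.17]);print(q.round(4),np.degrees(q[2]).round(2),r.tolist())
# top camera
q,r=fit('top0',fr,[(593,306),(627,300),(636,347),(601,353)][:0] or [(601,353),(593,306),(627,300),(636,347)][0:0] or [(636,347),(601,353),(593,306),(627,300)],[.576,-.248,.17]);print('top',q.round(4),r.tolist())
# stand / plate hints
print(unproj('w2',(np.array([(518,106),(562,103)])+.5)/1.5625-.5,.024).round(4),unproj('w2',(np.array([(547,70),(573,70)])+.5)/1.5625-.5,.066).round(4))
# zoom of stamp in w1
a=cv2.imread('pics/w1.png')[140:240,235:315]; b=cv2.imread('pics/top0.png')[225:285,250:320]
cv2.imwrite('pics/z1.png',np.hstack([cv2.resize(a,None,fx=5,fy=5,interpolation=cv2.INTER_CUBIC),cv2.resize(b,(400,343),interpolation=cv2.INTER_CUBIC)[:343] if 0 else np.vstack([cv2.resize(b,(400,343),interpolation=cv2.INTER_CUBIC),np.zeros((157,400,3),np.uint8)])]))
E
```

```text
[ 0.5782 -0.247   0.1523] 8.72 [[0.5, 0.4], [-0.1, 0.3], [-0.6, -0.3], [0.1, -0.6]]
[ 0.577  -0.2451  0.1436] 8.22 [[0.1, -0.5], [-0.8, -1.1], [0.5, 1.5], [0.2, 0.4]]
[ 0.5777 -0.2459  0.1499] 8.59 [[1.3, -0.2], [0.7, -0.2], [0.1, -0.7], [0.8, -1.1], [-0.8, 0.1], [-1.8, -0.6], [0.1, 1.8], [-0.3, 0.9]]
top [ 0.5775 -0.2484  0.1416] [[-0.7, 0.3], [1.1, -0.6], [0.5, -0.3], [-0.8, 0.6]]
[[ 0.5269 -0.028   0.024 ]
 [ 0.5309  0.0012  0.024 ]] [[ 0.5124 -0.0189  0.066 ]
 [ 0.5155 -0.0041  0.066 ]]
```

View pics/z1.png

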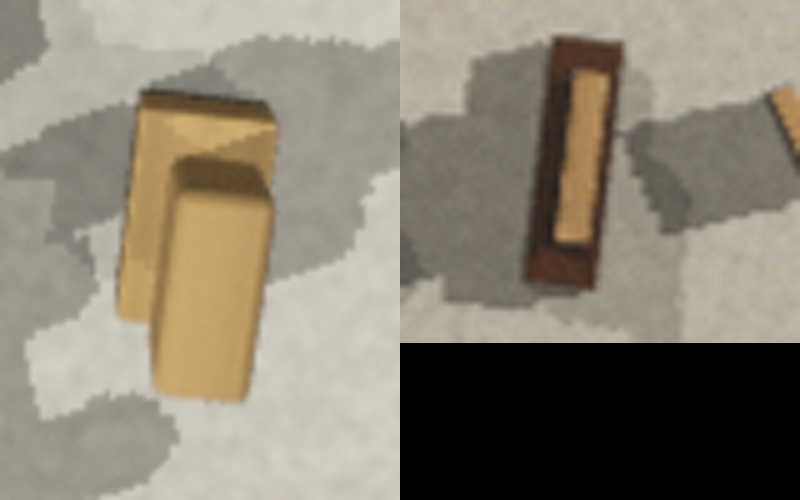

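```bash
python3 - <<'E'
from h import *
R=lambda a,b,z:[[-a,-b,z],[-a,b,z],[a,b,z],[a,-b,z]]
full=lambda U,s,o:(np.array(U)+.5)/s-.5+np.array(o)
d=lambda q,r:print(q.round(4),np.degrees(q[2]).round(2),r.tolist())
h=full([(174,192),(273,194),(244,402),(152,397)],5,(235,140))
d(*fit('w1',R(.022,.01,.085),(h+.5)*1-.5,[.47,.26,-.3],1))
b=full([(141,104),(277,124),(118,319)],5,(235,140))
P=R(.026,.016,.027);d(*fit('w1',[P[0],P[1],P[3]],b,[.47,.26,-.3],1))
T=lambda a,b,z:[[a,b,z],[a,-b,z],[-a,-b,z],[-a,b,z]]
d(*fit('top0',T(.03,.006,.066),full([(171,71),(208,72),(188,244),(155,243)],5.714,(250,225)),[.48,0,-.2],1))
d(*fit('top0',T(.045,.013,.024),full([(153,37),(222,42),(193,290),(123,280)],5.714,(250,225)),[.48,0,-.2],1))
E
```

```text
[ 0.4627  0.2801 -0.2859] -16.38 [[-0.5, -1.2], [0.2, 0.2], [0.8, 0.9], [-0.5, 0.2]]
[ 0.463   0.2805 -0.3054] -17.5 [[-0.1, 0.3], [0.6, -0.7], [-0.5, 0.4]]
[ 0.4837 -0.0043 -0.1131] -6.48 [[0.2, -0.2], [-0.3, 0.3], [0.2, 0.2], [-0.1, -0.3]]
[ 0.4839 -0.004  -0.1299] -7.44 [[-0.1, -0.5], [0.1, 0.2], [0.1, 0.1], [-0.1, 0.2]]
```

Emit:
{"method": "move_arm", "body": {
  "moves": [
    [-1,[0,0,0],-0.073],
    [-1,[29,21.5,12],0],
    [-1,[29,21.5,12],0],
    [-1,[29,21.5,13],0],
    [-1,[29,21.5,13],0],
    [-1,[29,21.5,13],0],
    [-1,[0,0,0],0],
    [-1,[0,0,0],0]
  ]
}}

```text
t: 4.3
ee_pos: [0.4897, -0.0057, 0.151]
eef_rot: [[-0.993, 0.122, 0.001], [0.122, 0.993, 0.0], [-0.001, 0.0, -1.0]]
ft_force: [1.1, 0.0, 1.2]
gripper_width: 1.001
```

```bash
python3 - <<'E'
from h import *
a=cap('wrist','w3'); a=a[:300,100:412]
b=cv2.imread('pics/top0.png')[235:290,115:170]
cv2.imwrite('pics/w3b.png',np.hstack([cv2.resize(a,None,fx=2,fy=2,interpolation=cv2.INTER_CUBIC)]))
cv2.imwrite('pics/w3b.png',cv2.resize(a,(624,600),interpolation=cv2.INTER_CUBIC))
s=monitor.sense();print(s['ee_pos'])
E
```

```text
[ 0.48995088 -0.00612657  0.15099608]
```

View pics/w3b.png

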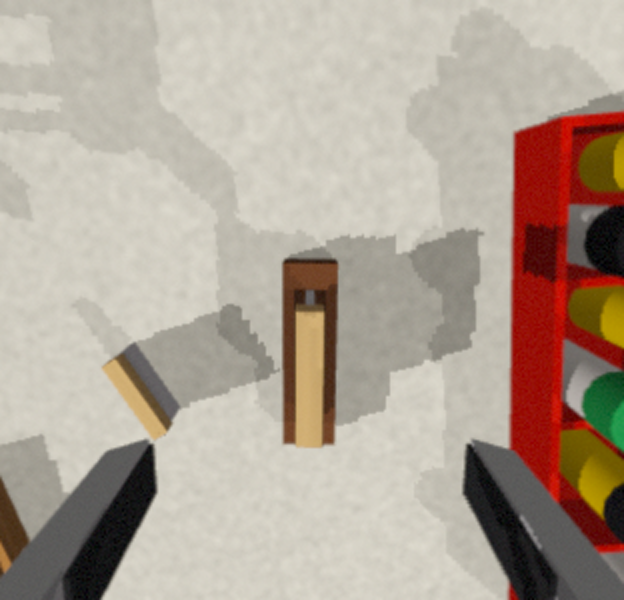

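The bar top spans (296–323, 307–446) and is centred on the jaws' centre line at column 309. It is parallel to the tool's x axis.

```bash
python3 - <<'E'
from h import *
R=lambda a,b,z:[[-a,-b,z],[-a,b,z],[a,b,z],[a,-b,z]]
full=lambda U,s,o:(np.array(U)+.5)/s-.5+np.array(o)
def d(q,r):
    print(q.round(4),np.degrees(q[2]).round(2),r.tolist()); return q
q=d(*fit('w3',R(.03,.006,.066),full([(296,307),(323,308),(322,446),(297,446)],2,(100,0)),[.48,0,-.12],1))
d(*fit('w3',R(.045,.013,.024)[:2],full([(284,262),(337,262)],2,(100,0)),[.48,0,-.12],1))
s=monitor.sense();D=np.array([q[0],q[1],.046])-s['ee_pos'];print((s['eef_rot'].T@D*1000).round(1),s['eef_rot'])
E
```

```text
[ 0.483  -0.0047 -0.1233] -7.07 [[-0.6, 0.3], [0.7, -0.1], [0.7, -0.1], [-0.7, -0.1]]
[ 0.4839 -0.0044 -0.1226] -7.02 [[-0.8, 0.0], [0.8, 0.0]]
[  7.2   0.5 105. ] [[-9.92428152e-01  1.22822164e-01  1.03850032e-03]
 [ 1.22822318e-01  9.92428673e-01  8.62828790e-05]
 [-1.02004004e-03  2.13180575e-04 -9.99999457e-01]]
```

Emit:
{"method": "move_arm", "body": {
  "moves": [
    [0,[7,0.5,0],0],
    [0,[0,0,0],0],
    [0,[0,0,25],0],
    [0,[0,0,25],0],
    [0,[0,0,25],0],
    [0,[0,0,20],0],
    [0,[0,0,10],0],
    [0,[0,0,0],0]
  ]
}}

```text
t: 5.35
ee_pos: [0.4822, -0.0052, 0.0452]
eef_rot: [[-0.992, 0.124, -0.001], [0.124, 0.992, -0.0], [0.001, -0.0, -1.0]]
ft_force: [-0.9, 0.2, 0.2]
gripper_width: 0.5
```

Emit:
{"method": "move_arm", "body": {
  "moves": [
    [1,[0,0,0],0],
    [1,[0,0,0],0],
    [1,[0,0,0],0],
    [1,[0,0,0],0],
    [1,[0,0,0],0],
    [1,[0,0,0],0],
    [1,[0,0,0],0],
    [1,[0,0,0],0]
  ]
}}

```text
t: 6.35
ee_pos: [0.4825, -0.0049, 0.0457]
eef_rot: [[-0.992, 0.124, 0.0], [0.124, 0.992, 0.0], [-0.0, 0.0, -1.0]]
ft_force: [-0.9, -0.0, 6.4]
gripper_width: 0.125
```

Emit:
{"method": "move_arm", "body": {
  "moves": [
    [1,[0,0,-5],0],
    [1,[0,0,-10],0],
    [1,[0,0,-20],0],
    [1,[0,0,-25],0],
    [1,[0,0,-25],0],
    [1,[0,0,0],-0.137],
    [1,[0,0,0],-0.137],
    [1,[0,0,0],0]
  ]
}}

```text
t: 7.35
ee_pos: [0.4824, -0.0051, 0.1311]
eef_rot: [[-0.989, -0.149, 0.001], [-0.149, 0.989, 0.0], [-0.001, 0.0, -1.0]]
ft_force: [0.9, -0.2, 0.1]
gripper_width: 0.12
```

Emit:
{"method": "move_arm", "body": {
  "moves": [
    [1,[-15,-32,0],0],
    [1,[-15,-32,0],0],
    [1,[-15,-32,0],0],
    [1,[-15,-32,0],0],
    [1,[-15,-32,0],0],
    [1,[-15,-32,0],0],
    [1,[0,0,0],0],
    [1,[0,0,0],0],
    [1,[0,0,0],0]
  ]
}}

```text
t: 8.48
ee_pos: [0.5998, -0.1804, 0.1305]
eef_rot: [[-0.989, -0.149, -0.0], [-0.149, 0.989, 0.0], [0.0, 0.0, -1.0]]
ft_force: [0.4, -0.6, -0.5]
gripper_width: 0.123
```

```bash
python3 - <<'E'
from h import *
a=cap('wrist','w4'); b=a[40:340,80:430]
cv2.imwrite('pics/w4b.png',cv2.resize(b,(700,600),interpolation=cv2.INTER_CUBIC))
E
```

```text
(no output)
```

View pics/w4b.png

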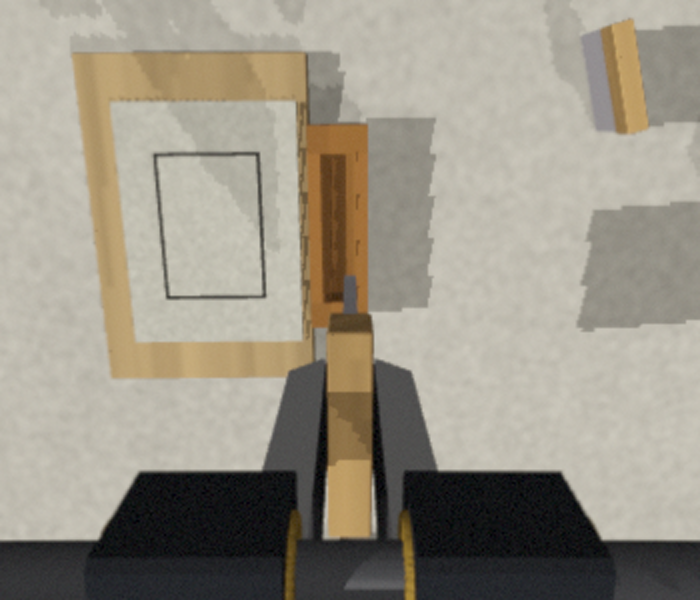

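```bash
python3 - <<'E'
from h import *
R=lambda a,b,z:[[-a,-b,z],[-a,b,z],[a,b,z],[a,-b,z]]
full=lambda U,s,o:(np.array(U)+.5)/s-.5+np.array(o)
def d(n,q,r):
    print(n,q.round(4),np.degrees(q[2]).round(2),r.tolist()); return q
o=(80,40)
F=R(.0323,.0223,.014);Uf=full([(154,154),(259,153),(266,297),(166,297)],2,o)
qf=d('frame',*fit('w4',F,Uf,[.577,-.247,.15],1))
B=[[-.045,.045,.024],[-.045,.071,.024],[.033,.0505,.024],[-.033,.0505,.024],[-.033,.0655,.024]];Ub=full([(307,125),(367,125),(324,301),(320,154),(357,154)],2,o)
qb=d('block',*fit('w4',B,Ub,[.577,-.247,.15],1))
BD=[[-.075,.0,.012]]
# held bar: top at z = TCPz+.020, near edge & blade
s=monitor.sense();e=np.array(s['ee_pos']);Rr=np.array(s['eef_rot']);print(e,Rr[:2,0])
z=e[2]+.0203
P=unproj('w4',full([(328,333),(373,333)],2,o),z);print('bar far end tool xy',((P-e)@Rr*1000).round(1))
P=unproj('w4',full([(344,277),(356,277)],2,o),z-.06);print('blade low edge tool',((P-e)@Rr*1000).round(1))
for q in(qf,qb):
    c,sn=np.cos(q[2]),np.sin(q[2]);S=np.array([q[0]-sn*.058,q[1]+c*.058,.1]);print('slot',S.round(4),'tool shift mm',((S-e)@Rr*1000).round(1),'turn tool',-(q[2]-np.arctan2(-Rr[1,0],-Rr[0,0])).round(4))
E
```

```text
frame [ 0.5778 -0.2471  0.155 ] 8.88 [[0.9, 0.3], [-0.9, 0.7], [-1.2, -0.7], [1.1, -0.5]]
block [ 0.5781 -0.2468  0.1606] 9.2 [[-0.2, -0.1], [0.8, -0.5], [-0.1, 0.9], [0.2, -0.0], [-0.7, -0.2]]
[ 0.59983307 -0.18045378  0.13063267] [-0.98871782 -0.14979008]
bar far end tool xy [[ 28.3  -5.  -20.3]
 [ 28.3   6.2 -20.3]]
blade low edge tool [[27.7 -1.6 39.7]
 [27.7  2.5 39.7]]
slot [ 0.5688 -0.1898  0.1   ] tool shift mm [32.  -4.6 30.6] turn tool -0.0047
slot [ 0.5689 -0.1895  0.1   ] tool shift mm [32.  -4.3 30.6] turn tool -0.0102
```

Emit:
{"method": "move_arm", "body": {
  "moves": [
    [1,[17,-2.5,0],-0.007],
    [1,[16.5,-2.5,0],0],
    [1,[0,0,20],0],
    [1,[0,0,20],0],
    [1,[0,0,16],0],
    [1,[0,0,8],0],
    [1,[0,0,0],0],
    [1,[0,0,0],0]
  ]
}}

```text
t: 9.52
ee_pos: [0.568, -0.1916, 0.067]
eef_rot: [[-0.988, -0.156, 0.001], [-0.156, 0.988, -0.0], [-0.001, -0.0, -1.0]]
ft_force: [0.8, 0.0, -0.6]
gripper_width: 0.125
```

```bash
python3 - <<'E'
from h import *
a=cap('wrist','w5'); b=a[100:300,180:380]
cv2.imwrite('pics/w5b.png',cv2.resize(b,(600,600),interpolation=cv2.INTER_CUBIC))
s=monitor.sense();print(s['ee_pos'],s['ft_force'])
E
```

```text
[ 0.5680282  -0.19155895  0.06705753] [-0.26633562  0.94739406 -1.36243692]
```

View pics/w5b.png

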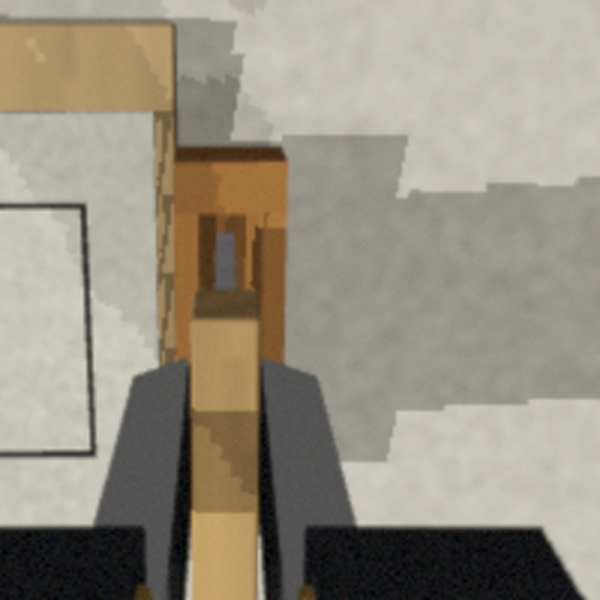

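The mouth is centred at column 232 and the blade at column 226, so the blade sits about 1.2 mm to the −y side. I'll correct that and go in.

Emit:
{"method": "move_arm", "body": {
  "moves": [
    [1,[0.5,1.2,0],0],
    [1,[0,0,0],0],
    [1,[0,0,4],0],
    [1,[0,0,4],0],
    [1,[0,0,3],0],
    [1,[0,0,0],0]
  ]
}}

```text
t: 10.32
ee_pos: [0.5668, -0.1903, 0.0551]
eef_rot: [[-0.988, -0.156, -0.001], [-0.156, 0.988, 0.0], [0.001, 0.0, -1.0]]
ft_force: [-0.3, 0.2, -1.3]
gripper_width: 0.12
```

Emit:
{"method": "move_arm", "body": {
  "moves": [
    [1,[0,0,3],0],
    [1,[0,0,3],0],
    [1,[0,0,2],0],
    [1,[0,0,1],0],
    [1,[0,0,0],0],
    [1,[0,0,0],0]
  ]
}}

```text
t: 11.08
ee_pos: [0.5671, -0.1903, 0.0466]
eef_rot: [[-0.988, -0.157, 0.0], [-0.157, 0.988, -0.0], [-0.0, -0.0, -1.0]]
ft_force: [0.4, 0.4, -0.7]
gripper_width: 0.124
```

Emit:
{"method": "move_arm", "body": {
  "moves": [
    [1,[0,0,0.7],0],
    [1,[0,0,0.7],0],
    [1,[0,0,0.6],0],
    [1,[0,0,0],0]
  ]
}}

```text
t: 11.58
ee_pos: [0.5673, -0.1905, 0.0457]
eef_rot: [[-0.988, -0.156, 0.001], [-0.156, 0.988, 0.0], [-0.001, 0.0, -1.0]]
ft_force: [-7.0, 2.7, 21.8]
gripper_width: 0.129
```

Emit:
{"method": "move_arm", "body": {
  "moves": [
    [0.4,[0,0,0],0],
    [0.4,[0,0,0],0],
    [0.3,[0,0,0],0],
    [0.3,[0,0,0],0],
    [0.3,[0,0,-8],0],
    [0.3,[0,0,-16],0],
    [0.3,[0,0,-30],0],
    [0.3,[0,0,-30],0],
    [0.3,[0,0,-30],0],
    [0.3,[0,0,0],0]
  ]
}}

```text
t: 12.82
ee_pos: [0.5683, -0.1908, 0.1618]
eef_rot: [[-0.988, -0.156, 0.005], [-0.156, 0.988, -0.001], [-0.004, -0.001, -1.0]]
ft_force: [-0.8, -0.7, -0.4]
gripper_width: 0.349
```

```bash
python3 - <<'E'
from h import *
a=cap('wrist','w6'); t=cap('top','top1'); s=cap('scene','sc1')
b=cv2.resize(a[60:260,150:350],(600,600),interpolation=cv2.INTER_CUBIC)
c=cv2.resize(s[105:175,140:210],(200,200),interpolation=cv2.INTER_CUBIC)
d=cv2.resize(t[160:260,340:440],(200,200),interpolation=cv2.INTER_CUBIC)
# bigger zoom of rectangular stamp in top view
e=cv2.resize(t[240:285,120:165],(200,200),interpolation=cv2.INTER_CUBIC)
cv2.imwrite('pics/w6b.png',np.hstack([b,np.vstack([c,d,e])]))
s=monitor.sense();print(s['ee_pos'],s['ft_force'])
E
```

```text
[ 0.56676846 -0.19016646  0.15850591] [ 0.66858008 -0.16436362 -1.47107453]
```

View pics/w6b.png

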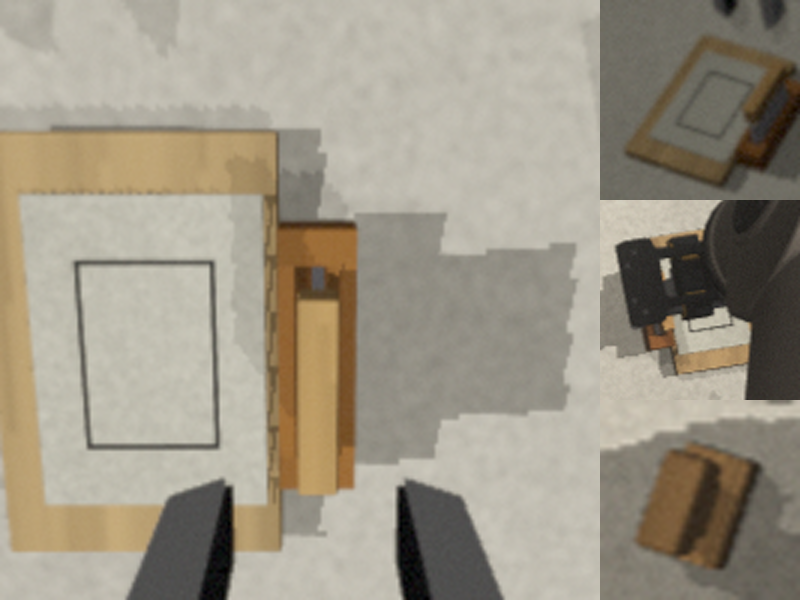

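The plate stands upright in the slot. Its bar top spans (297–338, 299–492), parallel to the frame and even in the block, and the jaws are clear of it. Next is the stamp.

```bash
python3 - <<'E'
from h import *
R=lambda a,b,z:[[-a,-b,z],[-a,b,z],[a,b,z],[a,-b,z]]
T=lambda a,b,z:[[a,b,z],[a,-b,z],[-a,-b,z],[-a,b,z]]
full=lambda U,s,o:(np.array(U)+.5)/s-.5+np.array(o)
def d(n,q,r):
    print(n,q.round(4),np.degrees(q[2]).round(2),r.tolist()); return q
o=(150,60)
d('frame',*fit('w6',R(.0323,.0223,.014),full([(76,262),(213,262),(217,447),(89,447)],3,o),[.577,-.247,.15],1))
Ub=full([(297,299),(338,299),(337,493),(297,493)],3,o)
for z in(.062,.066,.070,.074):
    q,r=fit('w6',R(.03,.006,z),Ub,[.568,-.19,.15],1);print(z,q.round(4),np.abs(r).sum().round(2))
d('stamp top cam',*fit('top1',T(.022,.01,.085),full([(68,43),(117,60),(90,153),(40,135)],4.444,(120,240)),[.463,.28,-.3],1))
s=monitor.sense();e=np.array(s['ee_pos']);th=np.radians(-17);Rn=np.array([[-np.cos(th),-np.sin(th)],[-np.sin(th),np.cos(th)]])
print(e,((np.array([.495,.270])-e[:2])@Rn*1000).round(1))
E
```

```text
frame [ 0.5777 -0.2471  0.1542] 8.84 [[0.5, 0.3], [-0.6, 0.5], [-0.2, -0.4], [0.3, -0.5]]
0.062 [ 0.5692 -0.1899  0.1549] 0.7
0.066 [ 0.5681 -0.1901  0.1549] 2.6
0.07 [ 0.5669 -0.1902  0.1549] 5.2
0.074 [ 0.5658 -0.1904  0.1549] 7.6
stamp top cam [ 0.4654  0.2772 -0.2697] -15.45 [[1.0, -0.1], [-0.3, -1.2], [-1.0, -0.0], [0.3, 1.3]]
[ 0.56676846 -0.19016646  0.15850591] [203.2 419.1]
```

Emit:
{"method": "move_arm", "body": {
  "moves": [
    [-0.2,[0,0,-15],0],
    [-0.2,[0,0,0],0.15],
    [-0.2,[0,0,0],0.15],
    [-0.2,[0,0,0],0.15],
    [-0.2,[20,42,0],0],
    [-0.2,[20,42,0],0],
    [-0.2,[20,42,0],0],
    [-0.2,[20,42,0],0],
    [-0.2,[20,42,0],0],
    [-0.2,[20,42,0],0]
  ]
}}

```text
t: 14.22
ee_pos: [0.5245, 0.087, 0.1741]
eef_rot: [[-0.957, 0.289, 0.0], [0.289, 0.957, -0.0], [-0.0, -0.0, -1.0]]
ft_force: [0.3, 0.1, 1.2]
gripper_width: 0.598
```

Emit:
{"method": "move_arm", "body": {
  "moves": [
    [-0.2,[20,42,0],0],
    [-0.2,[20,42,0],0],
    [-0.2,[20,42,0],0],
    [-0.2,[20,42,0],0],
    [-0.2,[0,0,0],0],
    [-0.2,[0,0,0],0],
    [-0.2,[0,0,0],0]
  ]
}}

```text
t: 15.1
ee_pos: [0.4972, 0.2682, 0.1737]
eef_rot: [[-0.957, 0.29, 0.0], [0.29, 0.957, -0.0], [-0.0, -0.0, -1.0]]
ft_force: [0.1, 0.0, -0.6]
gripper_width: 0.601
```

```bash
python3 - <<'E'
from h import *
a=cap('wrist','w7'); b=a[80:280,150:350]
cv2.imwrite('pics/w7b.png',cv2.resize(b,(600,600),interpolation=cv2.INTER_CUBIC))
s=monitor.sense();print(s['ee_pos'],s['eef_rot'][:,0])
E
```

```text
[0.49715326 0.26829727 0.17366936] [-9.56907539e-01  2.90392757e-01 -9.53852066e-05]
```

View pics/w7b.png

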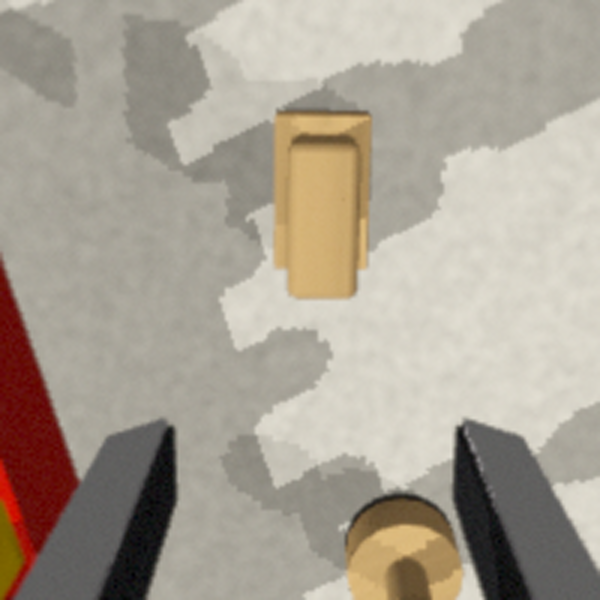

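The handle top spans about (289–357, 150–297), squared up with the jaws. The round stamp at (403,545) is well away in +x.

```bash
python3 - <<'E'
from h import *
R=lambda a,b,z:[[-a,-b,z],[-a,b,z],[a,b,z],[a,-b,z]]
full=lambda U,s,o:(np.array(U)+.5)/s-.5+np.array(o)
def d(n,q,r):
    print(n,q.round(4),np.degrees(q[2]).round(2),r.tolist()); return q
o=(150,80)
q=d('handle',*fit('w7',R(.022,.01,.085),full([(289,148),(357,148),(356,298),(289,298)],3,o),[.463,.28,-.3],1))
q2=d('block',*fit('w7',R(.026,.016,.027),full([(275,113),(371,113),(367,268),(275,268)],3,o),[.463,.28,-.3],1))
s=monitor.sense();e=np.array(s['ee_pos']);Rr=np.array(s['eef_rot'])
for k in(q,q2):print(((np.array([k[0],k[1],.060])-e)@Rr*1000).round(1))
E
```

```text
handle [ 0.464   0.2806 -0.2958] -16.95 [[-1.1, -1.5], [1.1, -1.4], [0.7, 1.6], [-0.7, 1.6]]
block [ 0.4632  0.281  -0.3029] -17.36 [[-0.5, -0.4], [0.4, -0.1], [0.4, 0.4], [-0.3, 0.2]]
[ 35.3   2.2 113.7]
[ 36.2   2.3 113.7]
```

Emit:
{"method": "move_arm", "body": {
  "moves": [
    [-0.2,[18,1.2,0],0],
    [-0.2,[18,1.1,0],0.003],
    [-0.2,[0,0,30],0],
    [-0.2,[0,0,30],0],
    [-0.2,[0,0,30],0],
    [-0.2,[0,0,16],0],
    [-0.2,[0,0,7.5],0],
    [-0.2,[0,0,0],0],
    [-0.2,[0,0,0],0]
  ]
}}

```text
t: 16.27
ee_pos: [0.4634, 0.2824, 0.0608]
eef_rot: [[-0.957, 0.292, 0.001], [0.292, 0.957, 0.001], [-0.001, 0.001, -1.0]]
ft_force: [-0.3, 0.2, -0.4]
gripper_width: 0.602
```

Emit:
{"method": "move_arm", "body": {
  "moves": [
    [1,[0,0,0],0],
    [1,[0,0,0],0],
    [1,[0,0,0],0],
    [1,[0,0,0],0],
    [1,[0,0,0],0],
    [1,[0,0,0],0],
    [1,[0,0,0],0],
    [1,[0,0,0],0]
  ]
}}

```text
t: 17.27
ee_pos: [0.4629, 0.2821, 0.0599]
eef_rot: [[-0.957, 0.292, -0.0], [0.292, 0.957, -0.0], [0.0, -0.0, -1.0]]
ft_force: [0.2, -0.7, -1.0]
gripper_width: 0.209
```

Emit:
{"method": "move_arm", "body": {
  "moves": [
    [1,[0,0,-6],0],
    [1,[0,0,-14],0],
    [1,[0,0,-30],0],
    [1,[0,0,-30],0],
    [1,[0,0,-30],0],
    [1,[0,0,-30],0],
    [1,[0,0,0],0],
    [1,[0,0,0],0]
  ]
}}

```text
t: 18.27
ee_pos: [0.4627, 0.282, 0.2]
eef_rot: [[-0.957, 0.291, -0.0], [0.291, 0.957, 0.0], [0.0, 0.0, -1.0]]
ft_force: [-0.5, -0.4, -1.8]
gripper_width: 0.209
```

Emit:
{"method": "move_arm", "body": {
  "moves": [
    [1,[0,0,0],-0.151],
    [1,[0,0,0],-0.151],
    [1,[0,0,0],-0.15],
    [1,[-1,-20,0],0],
    [1,[-3,-40,0],0],
    [1,[-3,-40,0],0],
    [1,[-3,-40,0],0],
    [1,[-3,-40,0],0],
    [1,[-3,-40,0],0],
    [1,[-3,-40,0],0]
  ]
}}

```text
t: 19.52
ee_pos: [0.5217, 0.0256, 0.1996]
eef_rot: [[-0.989, -0.151, -0.001], [-0.151, 0.989, -0.0], [0.001, -0.0, -1.0]]
ft_force: [0.9, 0.6, -1.1]
gripper_width: 0.213
```

Emit:
{"method": "move_arm", "body": {
  "moves": [
    [1,[-3,-40,0],0],
    [1,[-3,-40,0],0],
    [1,[-3,-40,0],0],
    [1,[-3,-40,0],0],
    [1,[-3,-40,0],0],
    [1,[-1,-40,0],0],
    [1,[0,-20,0],0],
    [1,[0,0,0],0],
    [1,[0,0,0],0],
    [1,[0,0,0],0]
  ]
}}

```text
t: 20.78
ee_pos: [0.5785, -0.2247, 0.2]
eef_rot: [[-0.988, -0.157, -0.0], [-0.157, 0.988, 0.001], [-0.0, 0.001, -1.0]]
ft_force: [0.7, 0.7, -0.4]
gripper_width: 0.21
```

Emit:
{"method": "move_arm", "body": {
  "moves": [
    [1,[4.3,-22,0],0],
    [1,[0,0,0],0],
    [1,[0,0,30],0],
    [1,[0,0,30],0],
    [1,[0,0,20],0],
    [1,[0,0,10],0],
    [1,[0,0,0],0],
    [1,[0,0,0],0],
    [1,[0,0,0],0]
  ]
}}

```text
t: 21.9
ee_pos: [0.578, -0.2487, 0.1108]
eef_rot: [[-0.988, -0.155, 0.001], [-0.155, 0.988, -0.0], [-0.001, -0.0, -1.0]]
ft_force: [0.1, -1.1, -1.0]
gripper_width: 0.209
```

```bash
python3 - <<'E'
from h import *
a=cap('wrist','w8'); b=a[100:300,155:355]
cv2.imwrite('pics/w8b.png',cv2.resize(b,(600,600),interpolation=cv2.INTER_CUBIC))
s=monitor.sense();print(s['ee_pos'],s['eef_rot'])
E
```

```text
[ 0.57791004 -0.24861719  0.11065223] [[-9.87834314e-01 -1.55507070e-01  9.59141293e-04]
 [-1.55507303e-01  9.87834727e-01 -1.73733795e-04]
 [-9.20456244e-04 -3.20773680e-04 -9.99999525e-01]]
```

View pics/w8b.png

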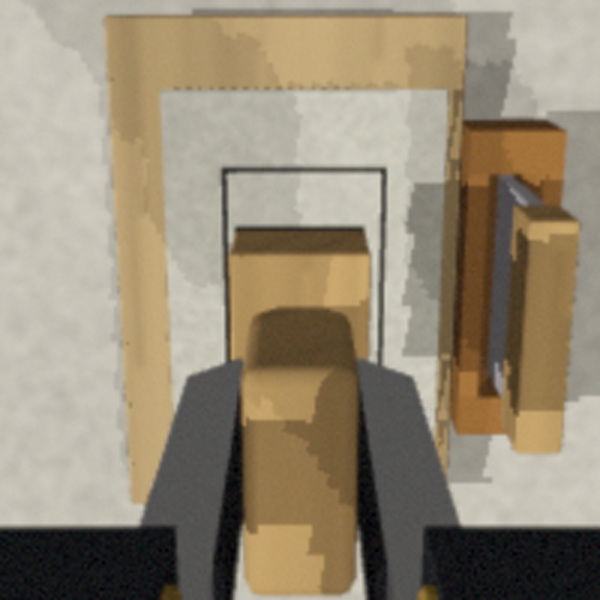

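The frame's far corners are at (224,170) and (384,169). The stamp block's far edge spans (231–370) on top and (235–367) at the bottom, row about 229. The plate sits in the slot.

```bash
python3 - <<'E'
from h import *
full=lambda U,s,o:(np.array(U)+.5)/s-.5+np.array(o)
o=(155,100)
s=monitor.sense();e=np.array(s['ee_pos']);Rr=np.array(s['eef_rot'])
tl=lambda U,z:((unproj('w8',full(U,3,o),z)-e)@Rr*1000).round(2)
zb=e[2]-.0599
print('frame',tl([(224,170),(384,169),(228,360),(381,360)],.014))
print('block top far',tl([(231,251),(370,251)],zb+.027))
print('block low far',tl([(235,229),(367,229)],zb+.001))
for q in([.5777,-.2471,.0],):print('TCP->card in tool',((np.array(q)-e)@Rr*1000).round(2))
print('yaw',np.degrees(np.arctan2(-Rr[1,0],-Rr[0,0])))
E
```

```text
frame [[ 32.39 -21.28  96.63]
 [ 32.67  24.    96.61]
 [-25.15 -21.36  96.68]
 [-25.15  24.48  96.67]]
block top far [[ 25.67 -14.95  32.88]
 [ 25.67  15.74  32.87]]
block low far [[ 24.37 -15.81  58.88]
 [ 24.36  16.84  58.87]]
TCP->card in tool [7.0000e-02 1.5700e+00 1.1065e+02]
yaw 8.946223188738953
```

Emit:
{"method": "move_arm", "body": {
  "moves": [
    [1,[0.8,1.0,0],0],
    [1,[0,0,0],0],
    [1,[0,0,10],0],
    [1,[0,0,8],0],
    [1,[0,0,6],0],
    [1,[0,0,2.7],0],
    [1,[0,0,0],0],
    [1,[0,0,0],0],
    [1,[0,0,0],0]
  ]
}}

```text
t: 23.08
ee_pos: [0.5768, -0.2477, 0.0835]
eef_rot: [[-0.988, -0.156, 0.0], [-0.156, 0.988, -0.0], [-0.0, -0.0, -1.0]]
ft_force: [-0.5, -0.0, -1.8]
gripper_width: 0.213
```

```bash
python3 - <<'E'
from h import *
a=cap('wrist','w9'); t=cap('top','top9');c=cap('scene','sc9')
b=cv2.resize(a[120:270,175:325],(600,600),interpolation=cv2.INTER_CUBIC)
d=cv2.resize(c[105:175,140:210],(200,200),interpolation=cv2.INTER_CUBIC)
e=cv2.resize(c[60:260,140:440],(200,133),interpolation=cv2.INTER_AREA)
cv2.imwrite('pics/w9b.png',np.hstack([b,np.vstack([d,cv2.resize(t,(200,150)),e,np.zeros((117,200,3),np.uint8)])]))
s=monitor.sense();print(s['ee_pos'],s['eef_rot'],s['ft_force'])
E
```

```text
[ 0.57671854 -0.24766012  0.08343637] [[-9.87826808e-01 -1.55557562e-01  2.06526268e-04]
 [-1.55557583e-01  9.87826822e-01 -9.22967960e-05]
 [-1.89654723e-04 -1.23299977e-04 -9.99999974e-01]] [ 0.96686407  0.54459979 -0.92945086]
```

View pics/w9b.png

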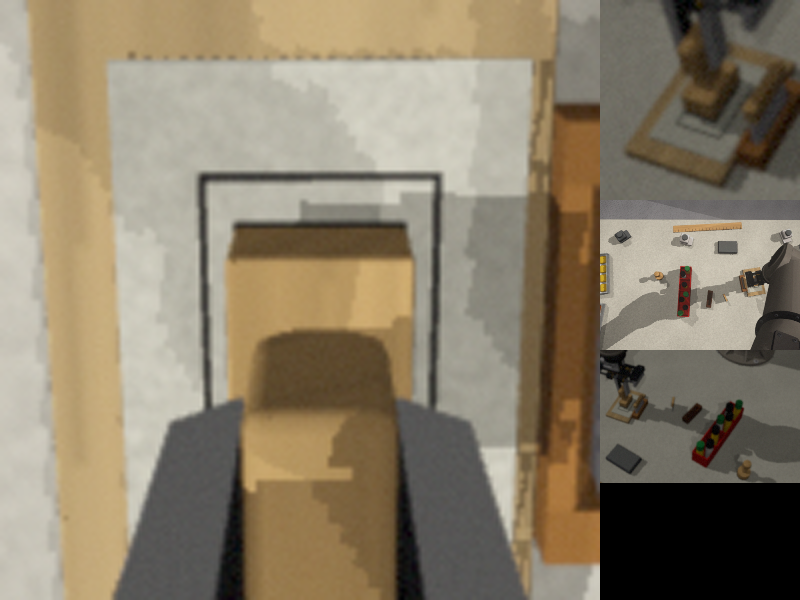

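```bash
python3 - <<'E'
from h import *
full=lambda U,s,o:(np.array(U)+.5)/s-.5+np.array(o)
o=(175,120)
s=monitor.sense();e=np.array(s['ee_pos']);Rr=np.array(s['eef_rot'])
tl=lambda U,z:((unproj('w9',full(U,4,o),z)-e)@Rr*1000).round(2)
zb=e[2]-.0599
print('frame',tl([(201,177),(438,177),(209,400),(434,400)],.014))
print('block top far',tl([(229,258),(413,258)],zb+.027))
print('block low far',tl([(236,224),(405,224)],zb+.001))
print('bottom gap',zb-.014,'card in tool',((np.array([.5777,-.2471,0])-e)@Rr*1000).round(2))
E
```

```text
frame [[ 31.45 -22.57  69.43]
 [ 31.44  22.92  69.43]
 [-14.33 -22.14  69.44]
 [-14.32  23.26  69.44]]
block top far [[ 25.19 -14.77  32.9 ]
 [ 25.19  15.71  32.89]]
block low far [[ 24.72 -15.29  58.9 ]
 [ 24.71  16.04  58.89]]
bottom gap 0.00953636729584397 card in tool [-1.04  0.41 83.44]
```

```bash
python3 - <<'E'
from h import *
s=monitor.sense();print(s['t'],s['ee_pos'],s['gripper_width']);print(order.finish_job())
E
```

```text
23.225 [ 0.57671854 -0.24766012  0.08343637] 0.21081576812749636
the job is handed in; nothing more can be done
None
```

I handed the job in at 23.2 s with the stop plate seated in the jig slot and the gripper holding the rectangular stamp over the card. The hand-in gives no verdict.

- **Stop plate:** I moved the larger plate from the storage block into the slot. It bottomed out under about 22 N at the same height it had in the storage block. I then let go of it, and later pictures showed it upright and squared in the slot.
- **Stamp:** I lifted it to 140 mm, about 38 mm above the glue sticks, and carried it over the caddy. The last check put its rubber face about 9.5 mm above the card and level, with no contact force.
- **Centring:** The stamp was centred on the frame to about 0.5 mm in the last picture.
- **Squareness:** The measurements disagreed slightly. The frame fits agreed with the tool to about 0.1°, but the frame lines in the last picture suggested up to 0.5°. I left it as it was.
- **Other objects:** The arm made no unexpected contact. I did not measure the caddy, round stamp, ink pad or punch again afterwards; I only saw them in small overview pictures.

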